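# Turn over a trimmer blade against a fence and lay it in its holder

## Task

The paper trimmer's spare blade lies on the worktop with its yellow face down. Get it leaning steeply against the aluminium fence (simply push it along the worktop and up the fence), then tip it back over so that its yellow face is up, and lay it flat in the grey holder with its notch over the steel pin. Let go of it and leave the other things on the desk where they are.

Things in the scene. Friction and masses are not known exactly. Their poses are not given: they have to be found in the camera images.
- blade: flat steel blade with a black guard strip along one long side, 140 mm (its x) by 60 mm (its y) by 7 mm (its z), about 0.2 kg, loose. Origin at its centre; +z is the normal of the yellow painted face, which points down at the start (the other face is bare steel). A notch 12 mm wide (y = +8 to +20 mm) is cut 18 mm deep into its +x end, the short end away from the robot at the start
- notch (a point): the middle of the notch in the blade, at (61, 14, 0) mm in the blade's frame
- fence: fixed aluminium fence, 160 mm long (its x), polished, slippery and concave; origin on the worktop at the middle of its foot line, face to its -y. The face rises from y=0, z=0 at 36, then 52, then 68 degrees to its top edge at y=18.6, z=27.4 mm, so a blade pushed squarely along the worktop in the fence's +y, at the middle of its long edge, climbs it
- fence_top (a point): middle of the fence's top edge. Once its trailing long edge is pushed to within about 5 mm of the foot line, the blade leans on this top edge at about 45 to 55 degrees from level and stays there by friction when left; some 27 mm of it then stands clear above the edge with free space behind, so that it can be pinched across its 7 mm thickness by a tool tilted like the blade
- holder: fixed grey bed, 150 mm (its x) by 42 mm (its y), top 14 mm above the worktop, origin on the worktop under its centre. The blade lies on it with its centre over the origin, x axes alike, overhanging 9 mm on each long side. Blue cheeks at x = -73 to -51 mm, inner faces at y = -33 and +33 mm, and a blue end stop, inner face at x = -73 mm, stand 6 mm above the bed: 3 mm of play
- pin (a point): foot of the steel locating pin, on the bed's top at (61, 14, 14) mm in the holder's frame; the pin is 8 mm in diameter and 13 mm tall, tapered in the top 4 mm
- clip_tin: bystander: round green and white tin, 66 mm across, 30 mm tall; origin under its centre
- note_block: bystander: yellow note block 96 x 97 x 26 mm; origin under its centre
- ink_box: bystander: pink and white carton 94 x 68 x 110 mm; origin under its centre
- highlighter: bystander: yellow highlighter lying on the worktop, 129 x 29 x 22 mm; origin under its centre
Things that resemble listed ones, but are neither listed nor needed, are in the scene too. Of the things that look like the blade, the larger one is meant.

How it is judged:
By the outcome, as a careful person would: the job done as asked, in the order asked, and still so for the second after the job is handed in, with the robot touching nothing.
It also fails if it takes over 61 s, if anything falls off the work surface, if the arm or the gripper's body presses on something with over 40 N, if the wrist force passes 120 N, or if a joint passes its speed limit or range.

## Robot

A 7-joint arm with a two-finger parallel gripper is mounted at the origin on a cart in front of the work surface, level with it; the furniture and walls round the work are solid. World frame = base frame: x ahead of the robot, y to its left, z up, the work surface at z = 0. Lengths are in m, angles in rad, forces in N, time in s.
With the tool pointing down it reaches from about 0.4 to 0.75 m from the base axis. Payload 19.5 kg.
Tool frame: the origin (TCP) lies at the centre of the arm's flange, where the gripper is bolted on; the fingertips stand 173 mm ahead of it and the grasp point (between the pads) lies 155 mm ahead of it; z points along the fingers, y is the line along which they close (so a half turn about z gives the same grasp; the last joint's range is limited). The gripper opens to 85 mm and grips with 20 to 120 N. Pads are 22 mm wide; open, the fingers measure 114 mm over their backs; the gripper's body (76 mm by 85 mm) begins 54 mm behind the grasp point. The pads swing forward as they close: fully open they stand 13 mm farther back than shut.
Start: joints at [1.154, 0.707, -0.028, 1.485, 0.022, 0.951, -0.075], TCP at [0.21, -0.535, 0.405] pointing down, gripper open.
Joint ranges: [-2.71, 2.71], [-0.32, 2.16], [-1.57, 1.52], [0, 2.45], [-1.46, 4.6], [0, 2.02], [-2.83, 2.83]. Speed limits (rad/s): [1.89, 1.89, 2.57, 2.57, 3.01, 3.01, 3.01].

## Interface

Orientations are given as a rotation vector (axis times angle).
In Python, from workcell import bot, optics, close_job gives the robot as it stands.
- The arm moves only by the tool servo_tool, never from a script. Its argument "commands" is a list of rows, each an object of numbers: "fingers": the closure in counts, from 0 (fully open) to 255 (shut); "tx", "ty", "tz": the shift along the tool's x, y, z in m; "turn": the turn about the tool's z in rad. A call has 1 to 10 rows; each row is the pose to reach, as a shift and turn from the pose commanded when the call began, along the tool's axes at that moment; what a row does not reach only later rows make up. A row lasts 1/12 s, in which the tool goes at most 41.7 mm and 7.16 degrees, less where a joint would pass 70% of its speed; a pose out of reach is approached as far as the arm can. A call with a gripper value outside its range is refused whole. The fingers move at their own pace and stop on an object; "squeeze" is the grip in N (left out, the last holds). Time passes only in rows, so rows that repeat a pose let the fingers close. It gives the time, the measured TCP pose, the force, the opening and the grip force at its end, in the units of the state.
- bot.get_state(): the state, without advancing time (a new reading comes with each control period).
- optics.snapshot(name): name is "scene" or "top" or "wrist"; returns a dict with "color" (480x640x3 uint8, blue, green, red), "depth" (480x640 float32, m along the optical axis (not along the pixel's ray), 0 where there is no reading), "mtx" (3x3 intrinsics, pixels), "extrinsics" (4x4, takes a point from camera to world coordinates); the wrist camera has in their place "mount" (4x4, takes a point from camera to tool coordinates, whose origin is the TCP and whose axes are the flange's). Camera axes: x right, y up, looking along -z (the intrinsics and any distortion apply to the point x, -y, -z); pixel columns grow to the right and rows downward; lengths in m; the calibration is good to about 2 mm. A picture is of the moment at which its call begins: read the wrist's pose just before it.
- close_job(): hands the job in; it is judged then, once.
The state is a dict: "clock": time; "joints": joint angles; "joint_velocities": joint speeds; "tau": joint torques, N m; "eef_pos": TCP position; "eef_rot": TCP orientation; "ft_force": force on the tool from outside, world axes, zero at the start; "torque": the same for the moment, N m; "grip_width": finger opening in m; "finger_force": force on a finger pad.
Only numpy, scipy, OpenCV 4.12 (cv2) and the standard library are available. Lean on these libraries where they do the work, as an engineer would, in place of code of your own. Each camera call takes 0.05 s, during which the arm holds its last target. There are 200 camera calls.

## Working session

There is one attempt and no reset: what is moved stays moved. The work goes in short steps, Python scripts to look and compute and a tool call to move; the robot and the scene stay as the last step left them, time stands still between calls to the robot, and variables do not carry over. Pictures are saved under pics/ and viewed, at most 12 in all, crops included, and the job is handed in when it is done.

Besides the shell and the picture viewer there is one more tool, called after "Emit:" by a JSON object that holds its "fn" and its "kwargs". servo_tool: Moves the arm, as the interface text tells. Its arguments: {"type":"object","properties":{"commands":{"type":"array"},"squeeze":{"type":"number"}},"required":["commands"]}

```bash
ls; mkdir -p pics; cat > h.py <<'E'
import numpy as np, cv2
from scipy.spatial.transform import Rotation as R
from workcell import bot, optics
def cloud(n):
    st=bot.get_state(); s=optics.snapshot(n)
    d=s['depth']; K=s['mtx']
    v,u=np.mgrid[:480,:640]
    P=np.stack([(u-K[0,2])/K[0,0]*d,-(v-K[1,2])/K[1,1]*d,-d],-1)
    if 'extrinsics' in s: T=s['extrinsics']
    else:
        F=np.eye(4);F[:3,:3]=R.from_rotvec(st['eef_rot']).as_matrix();F[:3,3]=st['eef_pos'];T=F@s['mount']
    W=P@T[:3,:3].T+T[:3,3]; W[d==0]=np.nan
    return s,W,T
E
python3 - <<'E'
from h import *
print({k:np.round(v,3) for k,v in bot.get_state().items()})
for n in ['top','scene']:
    s,W,T=cloud(n); cv2.imwrite(f'pics/{n}.png',s['color']); np.save(n+'.npy',W); print(np.round(T,3),s['mtx'],[k for k in s])
E
```

```text
pics
{'clock': np.float64(0.0), 'joints': array([ 1.154,  0.707, -0.028,  1.485,  0.022,  0.951, -0.076]), 'joint_velocities': array([ 0.001, -0.   , -0.002,  0.001,  0.002,  0.002,  0.001]), 'tau': array([ 1.0000e-03, -8.8320e+01,  1.2350e+00, -2.3617e+01,  1.7000e-02,
        6.0000e-03, -0.0000e+00]), 'eef_pos': array([ 0.21 , -0.535,  0.404]), 'eef_rot': array([-3.085, -0.585,  0.   ]), 'ft_force': array([ 0.293, -0.259,  0.34 ]), 'torque': array([-0.008, -0.024, -0.036]), 'finger_force': np.float64(0.0), 'grip_width': np.float64(0.085)}
[[-0.474  0.791 -0.386 -0.013]
 [-0.88  -0.425  0.211  0.318]
 [ 0.003  0.44   0.898  1.275]
 [ 0.     0.     0.     1.   ]] [[553.35686523   0.         319.97023794]
 [  0.         553.35686523 241.8641643 ]
 [  0.           0.           1.        ]] ['color', 'depth', 'mtx', 'extrinsics']
[[-0.884  0.305 -0.353  0.077]
 [-0.466 -0.611  0.64   0.812]
 [-0.021  0.731  0.683  0.886]
 [ 0.     0.     0.     1.   ]] [[438.58987992   0.         325.54984028]
 [  0.         438.58987992 237.89945292]
 [  0.           0.           1.        ]] ['color', 'depth', 'mtx', 'extrinsics']
```

View pics/top.png

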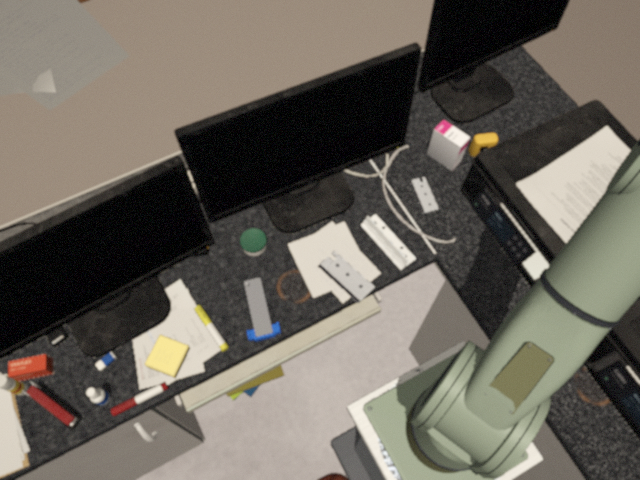

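View pics/scene.png

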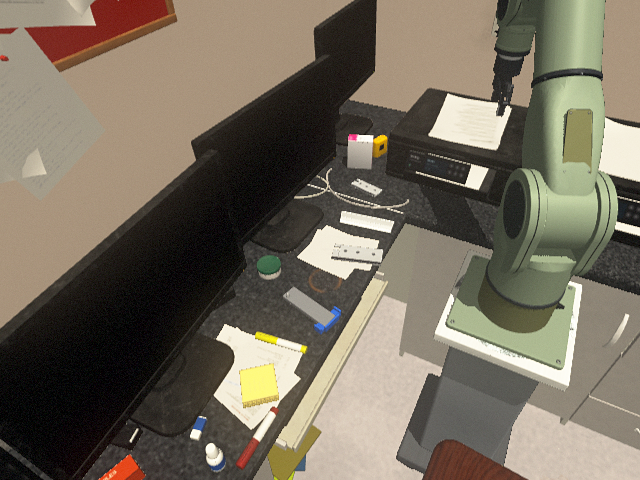

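Candidates for the blade: the large notched plate at top (347,275), and the small plate at (425,195). The larger is meant, so (347,275). The fence is at (388,242), the holder at (260,310), the tin at (253,240), the note block at (166,355), the highlighter at (211,327) and the carton at (448,143).

```bash
python3 - <<'E'
from h import *
W=np.load('top.npy'); im=cv2.imread('pics/top.png')
for u,v in [(347,275),(335,265),(358,285),(322,250),(372,293),(388,242),(365,215),(412,262),(425,195),(258,300),(251,330),(275,330),(253,240),(448,143),(211,327),(320,240),(300,300),(350,210)]:
    print((u,v),np.round(W[v,u],3))
c=cv2.resize(im[195:350,230:440],None,fx=3.8,fy=3.8,interpolation=cv2.INTER_CUBIC); cv2.imwrite('pics/c1.png',c)
E
```

```text
(347, 275) [0.421 0.004 0.005]
(335, 265) [0.459 0.017 0.006]
(358, 285) [ 0.385 -0.007  0.006]
(322, 250) [ 0.513  0.025 -0.   ]
(372, 293) [ 0.361 -0.036 -0.029]
(388, 242) [ 0.445 -0.128  0.022]
(365, 215) [ 0.548 -0.122  0.003]
(412, 262) [ 0.377 -0.16  -0.002]
(425, 195) [ 0.523 -0.293  0.006]
(258, 300) [0.463 0.227 0.015]
(251, 330) [0.404 0.274 0.013]
(275, 330) [0.377 0.224 0.013]
(253, 240) [0.61  0.17  0.025]
(448, 143) [ 0.591 -0.391  0.092]
(211, 327) [0.452 0.354 0.021]
(320, 240) [0.539 0.017 0.004]
(300, 300) [ 0.421  0.136 -0.003]
(350, 210) [ 0.582 -0.097 -0.002]
```

View pics/c1.png

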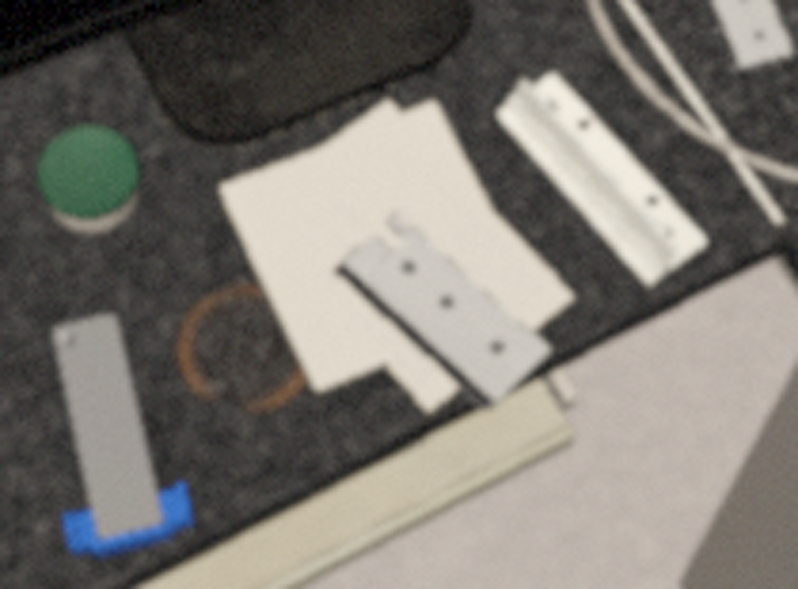

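The crop confirms it. The large blade, bare steel up, has its notch at the far right end (crop 395,225) and its black guard on the left. The fence face is on its left side, crop (500,110)-(650,285). The holder's blue cheeks are at the near end, and its pin is at crop (68,338).

```bash
cat >> h.py <<'E'
def go(x=None,y=None,z=None,yaw=None):
    st=bot.get_state(); Rm=R.from_rotvec(st['eef_rot']).as_matrix(); p=st['eef_pos']
    t=np.array([p[i] if a is None else a for i,a in enumerate((x,y,z))])
    cy=np.degrees(np.arctan2(Rm[1,0],Rm[0,0])); d=Rm.T@(t-p)
    tr=0 if yaw is None else -np.radians((yaw-cy+180)%360-180)
    print('at',np.round(p,4),'yaw',round(cy,2),'tilt',np.round(Rm[:,2],3),'-> t',np.round(d,4),'turn',round(tr,4))
E
python3 - <<'E'
from h import *
W=np.load('top.npy').reshape(-1,3); 
for y in np.arange(-.5,.5,.1):
    m=(abs(W[:,1]-y)<.05)&(W[:,0]>.2)&(W[:,2]>.1)
    print(round(y,1),np.round(np.nanmin(W[m,0]),2) if m.any() else None, np.round(np.nanmax(W[m,2]),2) if m.any() else None)
go(.43,-.05,.42,102.5)
s=optics.snapshot('wrist'); print(np.round(s['mount'],3), s['mtx'])
E
```

```text
-0.5 0.21 0.4
-0.4 0.2 0.44
-0.3 0.22 0.43
-0.2 0.63 0.43
-0.1 0.64 0.43
-0.0 0.64 0.43
0.1 0.65 0.47
0.2 0.65 0.52
0.3 0.59 0.57
0.4 0.59 0.6
at [ 0.2105 -0.535   0.4043] yaw 21.48 tilt [-0.     0.001 -1.   ] -> t [ 0.3819 -0.371  -0.0154] turn -1.4141
[[-0.     0.953  0.304  0.079]
 [ 1.     0.    -0.001  0.   ]
 [-0.001  0.304 -0.953  0.03 ]
 [ 0.     0.     0.     1.   ]] [[339.09049457   0.         318.55103365]
 [  0.         339.09049457 239.6962661 ]
 [  0.           0.           1.        ]]
```

Emit:
{"fn": "servo_tool", "kwargs": {"commands": [{"tx":0.382,"ty":-0.371,"tz":-0.015,"turn":-1.414},{"tx":0.382,"ty":-0.371,"tz":-0.015,"turn":-1.414},{"tx":0.382,"ty":-0.371,"tz":-0.015,"turn":-1.414},{"tx":0.382,"ty":-0.371,"tz":-0.015,"turn":-1.414},{"tx":0.382,"ty":-0.371,"tz":-0.015,"turn":-1.414},{"tx":0.382,"ty":-0.371,"tz":-0.015,"turn":-1.414},{"tx":0.382,"ty":-0.371,"tz":-0.015,"turn":-1.414},{"tx":0.382,"ty":-0.371,"tz":-0.015,"turn":-1.414},{"tx":0.382,"ty":-0.371,"tz":-0.015,"turn":-1.414},{"tx":0.382,"ty":-0.371,"tz":-0.015,"turn":-1.414}]}}

```text
schema error: expected keys fingers, tx, ty, tz, turn
```

```bash
python3 - <<'E'
from h import *
go(.43,-.05,.42,102.5)
E
```

```text
at [ 0.2105 -0.535   0.4044] yaw 21.47 tilt [-0.     0.001 -1.   ] -> t [ 0.3818 -0.371  -0.0154] turn -1.4142
```

Emit:
{"fn": "servo_tool", "kwargs": {"commands": [{"fingers":0,"tx":0.382,"ty":-0.371,"tz":-0.015,"turn":-1.414},{"fingers":0,"tx":0.382,"ty":-0.371,"tz":-0.015,"turn":-1.414},{"fingers":0,"tx":0.382,"ty":-0.371,"tz":-0.015,"turn":-1.414},{"fingers":0,"tx":0.382,"ty":-0.371,"tz":-0.015,"turn":-1.414},{"fingers":0,"tx":0.382,"ty":-0.371,"tz":-0.015,"turn":-1.414},{"fingers":0,"tx":0.382,"ty":-0.371,"tz":-0.015,"turn":-1.414},{"fingers":0,"tx":0.382,"ty":-0.371,"tz":-0.015,"turn":-1.414},{"fingers":0,"tx":0.382,"ty":-0.371,"tz":-0.015,"turn":-1.414},{"fingers":0,"tx":0.382,"ty":-0.371,"tz":-0.015,"turn":-1.414},{"fingers":0,"tx":0.382,"ty":-0.371,"tz":-0.015,"turn":-1.414}]}}

```text
clock: 0.98
eef_pos: [0.3826, -0.1537, 0.4166]
eef_rot: [2.154, 2.287, 0.0]
ft_force: [1.0, -0.5, 1.2]
grip_width: 0.0853
finger_force: 0.0
```

```bash
python3 - <<'E'
from h import *
print(bot.get_state()['clock']); go(.43,-.05,.42,102.5)
E
```

```text
0.9833
at [ 0.3826 -0.1537  0.4166] yaw 93.43 tilt [ 0. -0. -1.] -> t [ 0.1007  0.0535 -0.0034] turn -0.1582
```

Emit:
{"fn": "servo_tool", "kwargs": {"commands": [{"fingers":0,"tx":0.1,"ty":0.053,"tz":-0.003,"turn":-0.158},{"fingers":0,"tx":0.1,"ty":0.053,"tz":-0.003,"turn":-0.158},{"fingers":0,"tx":0.1,"ty":0.053,"tz":-0.003,"turn":-0.158},{"fingers":0,"tx":0.1,"ty":0.053,"tz":-0.003,"turn":-0.158},{"fingers":0,"tx":0.1,"ty":0.053,"tz":-0.003,"turn":-0.158}]}}

```text
clock: 1.4
eef_pos: [0.4301, -0.0518, 0.4193]
eef_rot: [-1.97, -2.446, -0.0]
ft_force: [-0.3, -0.7, 0.1]
grip_width: 0.0859
finger_force: 0.0
```

```bash
python3 - <<'E'
from h import *
go()
s,W,T=cloud('wrist'); np.save('w1.npy',W); cv2.imwrite('pics/w1.png',s['color'])
E
```

```text
at [ 0.4301 -0.0518  0.4193] yaw 102.3 tilt [-0.  0. -1.] -> t [0. 0. 0.] turn 0
```

View pics/w1.png

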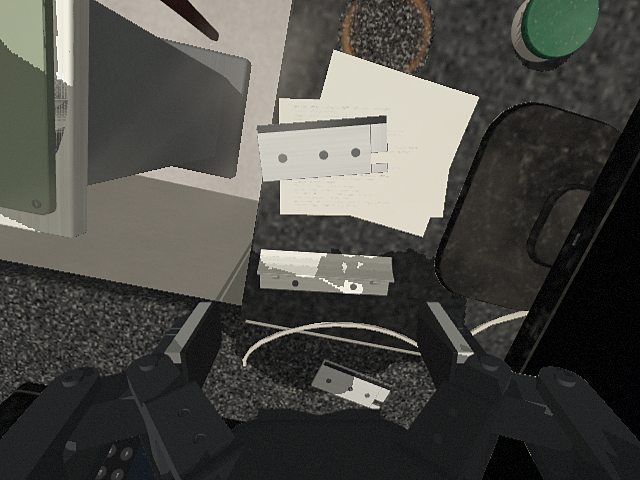

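The wrist picture shows the blade corners at about (258,126), (387,116), (388,174) and (262,183). The notch is at (378,162). The fence foot line runs from (260,250) to (393,257).

```bash
cat >> h.py <<'E'
def pix(s,T,uv,z):
    uv=np.array(uv,float); K=s['mtx']
    d=np.c_[(uv[:,0]-K[0,2])/K[0,0],-(uv[:,1]-K[1,2])/K[1,1],-np.ones(len(uv))]@T[:3,:3].T
    return T[:3,3]+d*((z-T[2,3])/d[:,2])[:,None]
E
python3 - <<'E'
from h import *
s,W,T=cloud('wrist'); W=np.load('w1.npy')
b=pix(s,T,[(258,126),(387,116),(388,174),(262,183)],.007); print(np.round(b,4), b.mean(0))
print('edges',[round(np.linalg.norm(b[i]-b[(i+1)%4]),4) for i in range(4)])
f=lambda a:np.degrees(np.arctan2(a[1],a[0]))
print('blade yaw',f(b[1]-b[0]),f(b[2]-b[3]))
g=pix(s,T,[(260,250),(393,257)],0.); print('fence',np.round(g,4),f(g[1]-g[0]),np.linalg.norm(g[1]-g[0]))
for v in range(240,300,4): print(v,np.round(W[v,330],3))
print('blade z',W[150,300],W[150,345],W[142,360])
E
```

```text
[[ 0.3505  0.0147  0.007 ]
 [ 0.4825  0.0535  0.007 ]
 [ 0.5    -0.0049  0.007 ]
 [ 0.3645 -0.0443  0.007 ]] [0.42437175 0.00474559 0.007     ]
edges [np.float64(0.1375), np.float64(0.0609), np.float64(0.1412), np.float64(0.0607)]
blade yaw 16.368607485314126 16.234747619360686
fence [[ 0.3743 -0.1264  0.    ]
 [ 0.5349 -0.101   0.    ]] 8.967327689073205 0.16264439558352084
240 [ 0.455 -0.094  0.001]
244 [ 0.456 -0.099  0.001]
248 [ 0.458 -0.105 -0.   ]
252 [ 0.459 -0.109  0.   ]
256 [ 0.459 -0.113  0.004]
260 [ 0.46  -0.118  0.005]
264 [ 0.461 -0.121  0.011]
268 [ 0.462 -0.124  0.015]
272 [ 0.462 -0.126  0.021]
276 [ 0.462 -0.129  0.027]
280 [ 0.467 -0.144  0.004]
284 [ 0.468 -0.149  0.004]
288 [ 0.469 -0.155  0.004]
292 [ 0.471 -0.163 -0.001]
296 [ 0.472 -0.167  0.001]
blade z [0.3996121  0.00115944 0.00742114] [0.44751032 0.01159945 0.00738638] [0.4614208  0.02320009 0.0071268 ]
```

```bash
python3 - <<'E'
from h import *
W=np.load('w1.npy'); 
m=(W[...,2]>.004)&(W[...,2]<.035)&(abs(W[...,0]-.455)<.1)&(W[...,1]<-.09)&(W[...,1]>-.15); m[:,:240]=0; m[:240]=0;m[285:]=0
P=W[m]; print(len(P))
for a,b in [(.008,.014),(.014,.02),(.022,.029)]:
    q=P[(P[:,2]>a)&(P[:,2]<b)]; k=np.polyfit(q[:,0],q[:,1],1); r=q[:,1]-np.polyval(k,q[:,0]); q=q[abs(r)<.004];k=np.polyfit(q[:,0],q[:,1],1)
    print(len(q),q[:,2].mean(),np.degrees(np.arctan(k[0])),np.polyval(k,.4546),q[:,0].min(),q[:,0].max())
go(.413,.077,.25,99.)
E
```

```text
3077
701 0.010897739831654483 8.68970255580522 -0.12237370839372307 0.37697446640363197 0.5339776420882613
500 0.017063534169310324 8.644877483517075 -0.12574629746852017 0.3774836250259351 0.5349470814607494
766 0.025888349079729926 8.65447095046514 -0.1297601759249815 0.3780278161846598 0.5352835148316657
at [ 0.4296 -0.0536  0.4193] yaw 102.11 tilt [-0.001 -0.    -1.   ] -> t [0.1312 0.0113 0.1693] turn 0.0542
```

Emit:
{"fn": "servo_tool", "kwargs": {"commands": [{"fingers":0,"tx":0.131,"ty":0.011,"tz":0.03,"turn":0.06},{"fingers":0,"tx":0.131,"ty":0.011,"tz":0.06,"turn":0.06},{"fingers":0,"tx":0.131,"ty":0.011,"tz":0.1,"turn":0.06},{"fingers":0,"tx":0.131,"ty":0.011,"tz":0.14,"turn":0.06},{"fingers":0,"tx":0.131,"ty":0.011,"tz":0.18,"turn":0.06},{"fingers":0,"tx":0.131,"ty":0.011,"tz":0.215,"turn":0.06},{"fingers":0,"tx":0.131,"ty":0.011,"tz":0.239,"turn":0.06},{"fingers":0,"tx":0.131,"ty":0.011,"tz":0.239,"turn":0.06},{"fingers":0,"tx":0.131,"ty":0.011,"tz":0.239,"turn":0.06}]}}

```text
clock: 2.25
eef_pos: [0.419, 0.078, 0.1813]
eef_rot: [-2.042, -2.378, 0.017]
ft_force: [0.8, -0.1, 0.2]
grip_width: 0.0853
finger_force: 0.0
```

```bash
python3 - <<'E'
from h import *
st=bot.get_state(); print(st['ft_force'],st['joints'])
go(.413,.077,.163,98.65)
s,W,T=cloud('wrist'); cv2.imwrite('pics/w2.png',s['color'])
E
```

```text
[ 0.81384775 -0.11854328  0.23343116] [-2.58883067e-01  9.71324398e-01 -4.19089197e-04  2.18223431e+00
  4.51199440e-01  1.00365625e-03 -5.58806991e-01]
at [0.419  0.078  0.1813] yaw 98.68 tilt [-0.012 -0.003 -1.   ] -> t [-0.0001 -0.0059  0.0183] turn 0.0006
```

View pics/w2.png

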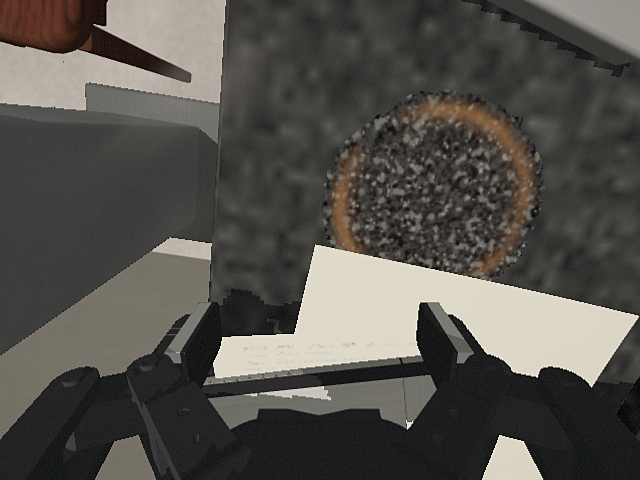

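The fingers straddle the edge in the clear; the guard edge runs from (205,385) to (425,358) below the tips. Joint 6 is near its limit here, so I go slightly farther out with a narrower opening.

Emit:
{"fn": "servo_tool", "kwargs": {"commands": [{"fingers":100,"tx":0.0,"ty":0.014,"tz":0.004,"turn":0},{"fingers":100,"tx":0.0,"ty":0.014,"tz":0.005,"turn":0},{"fingers":100,"tx":0.0,"ty":0.014,"tz":0.005,"turn":0},{"fingers":100,"tx":0.0,"ty":0.014,"tz":0.005,"turn":0}]}}

```text
clock: 2.63
eef_pos: [0.4328, 0.0801, 0.1799]
eef_rot: [-2.045, -2.379, 0.007]
ft_force: [-0.3, 0.3, -0.6]
grip_width: 0.052
finger_force: 0.0
```

```bash
cat >> h.py <<'E'
def tool(W):
    st=bot.get_state(); return (W-st['eef_pos'])@R.from_rotvec(st['eef_rot']).as_matrix()
E
python3 - <<'E'
from h import *
st=bot.get_state(); print(st['ft_force'],st['joints'],st['grip_width'])
go()
s,W,T=cloud('wrist'); t=tool(W); m=(abs(t[...,1])<.06)&(abs(t[...,0])<.014)&(W[...,2]>.0035)
m&=(abs(t[...,1])>.015)
P=t[m]; print(len(P)); 
for sg in (-1,1):
    q=P[(P[:,1]*sg>0)&(P[:,2]>.1)]; print(sg,np.percentile(q,[1,50,99,99.8],axis=0).round(4))
cv2.imwrite('pics/w3.png',s['color'])
E
```

```text
[-0.29888478  0.30796203 -0.60646289] [-0.24239834  0.973814   -0.02320733  2.1366823   0.4538069   0.04135664
 -0.55823153] 0.05198404723983246
at [0.4328 0.0801 0.1799] yaw 98.64 tilt [-0.006 -0.    -1.   ] -> t [0. 0. 0.] turn 0
35144
-1 [[-0.0114 -0.0581  0.1004]
 [ 0.0073 -0.0444  0.115 ]
 [ 0.0133 -0.0242  0.1641]
 [ 0.0137 -0.0229  0.1677]]
1 [[-0.0115  0.0272  0.1005]
 [ 0.0071  0.047   0.1151]
 [ 0.0134  0.0595  0.1643]
 [ 0.0137  0.0599  0.1683]]
```

Emit:
{"fn": "servo_tool", "kwargs": {"commands": [{"fingers":100,"tx":0.0,"ty":0.0,"tz":0.006,"turn":0},{"fingers":100,"tx":0.0,"ty":0.0,"tz":0.01,"turn":0},{"fingers":100,"tx":0.0,"ty":0.0,"tz":0.01,"turn":0}]}}

```text
clock: 2.93
eef_pos: [0.4328, 0.0806, 0.1699]
eef_rot: [-2.044, -2.381, 0.007]
ft_force: [-3.7, -0.7, 39.2]
grip_width: 0.0521
finger_force: 19.3
```

Emit:
{"fn": "servo_tool", "kwargs": {"commands": [{"fingers":100,"tx":0.0,"ty":0.0,"tz":-0.002,"turn":0},{"fingers":100,"tx":0.0,"ty":0.0,"tz":-0.002,"turn":0}]}}

```text
clock: 3.1
eef_pos: [0.4328, 0.0807, 0.1709]
eef_rot: [-2.043, -2.38, 0.009]
ft_force: [0.2, 0.4, 0.9]
grip_width: 0.0515
finger_force: 0.0
```

Emit:
{"fn": "servo_tool", "kwargs": {"commands": [{"fingers":100,"tx":-0.01,"ty":0.0,"tz":-0.001,"turn":0},{"fingers":100,"tx":-0.022,"ty":0.0,"tz":-0.001,"turn":0},{"fingers":100,"tx":-0.034,"ty":0.001,"tz":-0.001,"turn":0},{"fingers":100,"tx":-0.046,"ty":0.002,"tz":-0.001,"turn":0},{"fingers":100,"tx":-0.058,"ty":0.004,"tz":-0.001,"turn":0},{"fingers":100,"tx":-0.07,"ty":0.005,"tz":-0.001,"turn":0},{"fingers":100,"tx":-0.082,"ty":0.007,"tz":-0.001,"turn":0},{"fingers":100,"tx":-0.094,"ty":0.008,"tz":-0.001,"turn":0},{"fingers":100,"tx":-0.105,"ty":0.009,"tz":-0.001,"turn":0},{"fingers":100,"tx":-0.115,"ty":0.009,"tz":-0.001,"turn":0}]}}

```text
clock: 3.93
eef_pos: [0.4592, -0.0329, 0.1714]
eef_rot: [-2.043, -2.379, 0.01]
ft_force: [-0.9, 2.6, 1.5]
grip_width: 0.0521
finger_force: 1.3
```

```bash
python3 - <<'E'
from h import *
go()
s,W,T=cloud('top'); cv2.imwrite('pics/t2.png',cv2.resize(s['color'][180:330,290:440],None,fx=4,fy=4,interpolation=cv2.INTER_CUBIC))
E
```

```text
at [ 0.4592 -0.0329  0.1714] yaw 98.68 tilt [-0.008 -0.001 -1.   ] -> t [0. 0. 0.] turn 0
```

View pics/t2.png

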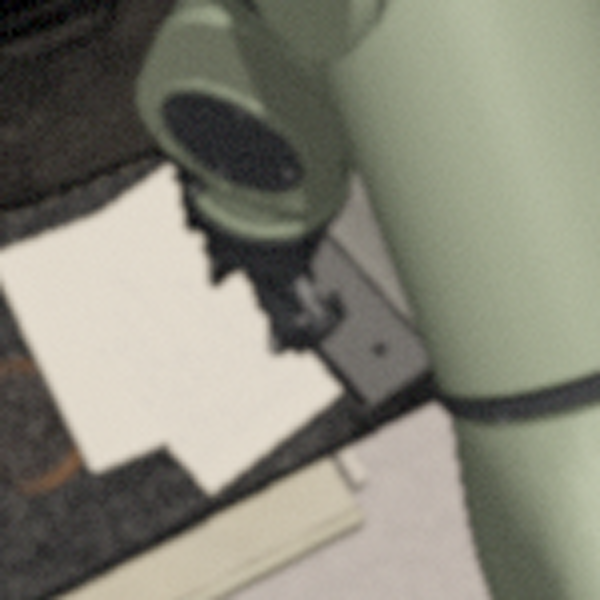

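The blade now lies flat against both fingers and is square to the fence, with its guard edge at crop (320,350). I push it up the fence.

Emit:
{"fn": "servo_tool", "kwargs": {"commands": [{"fingers":100,"tx":-0.005,"ty":0.0,"tz":0,"turn":0},{"fingers":100,"tx":-0.01,"ty":0.0,"tz":0,"turn":0},{"fingers":100,"tx":-0.015,"ty":0.0,"tz":0,"turn":0},{"fingers":100,"tx":-0.02,"ty":0.0,"tz":0,"turn":0},{"fingers":100,"tx":-0.025,"ty":0.0,"tz":0,"turn":0},{"fingers":100,"tx":-0.03,"ty":0.0,"tz":0,"turn":0},{"fingers":100,"tx":-0.035,"ty":0.0,"tz":0,"turn":0},{"fingers":100,"tx":-0.04,"ty":0.0,"tz":0,"turn":0}]}}

```text
clock: 4.65
eef_pos: [0.4653, -0.0717, 0.1717]
eef_rot: [-2.043, -2.38, 0.01]
ft_force: [0.1, 1.7, -1.4]
grip_width: 0.0518
finger_force: 0.7
```

```bash
cat > prof.py <<'E'
from h import *
def prof(name):
    s,W,T=cloud(name); m=np.array([.4555,-.1125]); n=np.array([-.1504,.9886]);u=np.array([.9886,.1504])
    D=W[...,:2]-m; a=D@n;b=D@u
    for b0 in (-.06,-.045,0,.045,.06):
        k=(abs(b-b0)<.006)&(a>-.07)&(a<.09)&(W[...,2]>-.01)&(W[...,2]<.08)
        A=a[k];Z=W[...,2][k]; print(b0,[(int(1000*c),round(1000*np.median(Z[abs(A-c)<.0025]))) for c in np.arange(-.06,.075,.01) if (abs(A-c)<.0025).sum()>2])
    return s,W
if __name__=='__main__':
    go(); prof('wrist'); prof('scene')
E
python3 prof.py
```

```text
at [ 0.4653 -0.0717  0.1717] yaw 98.7 tilt [-0.008 -0.002 -1.   ] -> t [0. 0. 0.] turn 0
-0.06 [(-19, 38), (0, 25), (20, 10), (30, 0), (40, 0), (50, 1), (60, 2), (70, 2)]
-0.045 [(-19, 38), (-9, 32), (0, 26), (20, 11), (30, 7), (40, 0), (50, 70), (60, 3), (70, 3)]
0 [(0, 23), (10, 18), (20, 12), (30, 0), (40, 0), (50, 74), (60, 3), (70, 3)]
0.045 [(0, 24), (10, 18), (20, 12), (30, 17), (40, 26), (50, 40), (60, 2), (70, 2)]
0.06 [(30, 62), (40, 56), (50, 57), (60, 2), (70, 2)]
-0.06 [(-19, 40), (-9, 33), (0, 27), (10, 18), (20, 10), (30, 1), (40, 2), (50, 5), (60, 5), (70, 7)]
-0.045 [(-19, 37), (-9, 32), (0, 26), (10, 18), (20, 9), (30, 2), (40, 1), (50, 59), (60, 4)]
0 [(10, 18), (20, 10), (30, 1), (40, 1), (50, 68), (60, 6), (70, 4)]
0.045 [(0, 22), (10, 19), (20, 15), (30, 24), (40, 37), (50, 54), (60, 3), (70, 3)]
0.06 [(30, 60), (40, 36), (50, 62), (60, 3), (70, 5)]
```

Emit:
{"fn": "servo_tool", "kwargs": {"commands": [{"fingers":100,"tx":-0.004,"ty":0.0,"tz":0,"turn":0},{"fingers":100,"tx":-0.008,"ty":0.0,"tz":0,"turn":0},{"fingers":100,"tx":-0.012,"ty":0.0,"tz":0,"turn":0},{"fingers":100,"tx":-0.016,"ty":0.0,"tz":0,"turn":0},{"fingers":100,"tx":-0.02,"ty":0.0,"tz":0,"turn":0},{"fingers":100,"tx":-0.02,"ty":0.0,"tz":0,"turn":0}]}}

```text
clock: 5.25
eef_pos: [0.4683, -0.0918, 0.1717]
eef_rot: [-2.044, -2.379, 0.01]
ft_force: [-0.4, 0.5, 0.2]
grip_width: 0.0517
finger_force: 0.1
```

```bash
python3 prof.py
```

```text
at [ 0.4683 -0.0918  0.1717] yaw 98.66 tilt [-0.008 -0.002 -1.   ] -> t [0. 0. 0.] turn 0
-0.06 [(-9, 33), (0, 12), (10, 0), (20, 0), (30, 0), (40, 0), (50, 1), (60, 2), (70, 2)]
-0.045 [(-19, 45), (0, 12), (10, 5), (20, 0), (30, 70), (40, 0), (50, 3), (60, 3), (70, 3)]
0 [(-9, 29), (0, 16), (10, 0), (20, 0), (30, 73), (40, 0), (50, 2), (60, 3), (70, 3)]
0.045 [(-9, 29), (0, 16), (10, 19), (20, 26), (30, 40), (40, 0), (50, 2), (60, 2), (70, 2)]
0.06 [(10, 62), (20, 56), (30, 56), (40, 0), (50, 2), (60, 2), (70, 2)]
-0.06 [(-19, 42), (-9, 29), (0, 15), (10, 3), (20, 2), (30, 2), (50, 4), (60, 4), (70, 3)]
-0.045 [(-29, 54), (-19, 44), (-9, 31), (0, 16), (10, 0), (20, 2), (30, 64), (40, 4), (50, 6), (60, 4), (70, 4)]
0 [(0, 14), (10, 2), (20, 2), (30, 3), (40, 2), (60, 4), (70, 5)]
0.045 [(-9, 31), (0, 12), (10, 29), (20, 41), (30, 49), (40, 3), (50, 4), (60, 4), (70, 3)]
0.06 [(10, 62), (20, 57), (30, 54), (40, 2), (50, 5), (60, 3), (70, 4)]
```

The blade leans at about 53° along its whole length. I back off, raise the tool and turn it.

Emit:
{"fn": "servo_tool", "kwargs": {"commands": [{"fingers":100,"tx":0.015,"ty":0.0,"tz":-0.002,"turn":0},{"fingers":100,"tx":0.035,"ty":0.0,"tz":-0.02,"turn":0},{"fingers":0,"tx":0.045,"ty":0.0,"tz":-0.06,"turn":0},{"fingers":0,"tx":0.045,"ty":0.0,"tz":-0.1,"turn":0.0},{"fingers":0,"tx":0.04,"ty":0.0,"tz":-0.14,"turn":0.12},{"fingers":0,"tx":0.03,"ty":0.0,"tz":-0.17,"turn":0.24},{"fingers":0,"tx":0.03,"ty":0.0,"tz":-0.17,"turn":0.37},{"fingers":0,"tx":0.03,"ty":0.0,"tz":-0.17,"turn":0.5},{"fingers":0,"tx":0.03,"ty":0.0,"tz":-0.17,"turn":0.62},{"fingers":0,"tx":0.03,"ty":0.0,"tz":-0.17,"turn":0.74}]}}

```text
clock: 6.18
eef_pos: [0.465, -0.061, 0.342]
eef_rot: [-2.773, -1.473, 0.011]
ft_force: [0.4, -0.3, -0.2]
grip_width: 0.0853
finger_force: 0.0
```

Emit:
{"fn": "servo_tool", "kwargs": {"commands": [{"fingers":0,"tx":0,"ty":0,"tz":0,"turn":0.83},{"fingers":0,"tx":0,"ty":0,"tz":0,"turn":0.83},{"fingers":0,"tx":0,"ty":0,"tz":0,"turn":0.83},{"fingers":0,"tx":0,"ty":0,"tz":0,"turn":0.83},{"fingers":0,"tx":0,"ty":0,"tz":0,"turn":0.83},{"fingers":0,"tx":0,"ty":0,"tz":0,"turn":0.83},{"fingers":0,"tx":0,"ty":0,"tz":0,"turn":0.83},{"fingers":0,"tx":0,"ty":0,"tz":0,"turn":0.83}]}}

```text
clock: 6.85
eef_pos: [0.465, -0.0607, 0.3418]
eef_rot: [3.132, 0.234, -0.013]
ft_force: [-0.1, -0.2, 0.4]
grip_width: 0.0853
finger_force: 0.0
```

```bash
python3 - <<'E'
from prof import *
go(); s,W=prof('wrist'); cv2.imwrite('pics/w4.png',s['color']); np.save('w4.npy',W)
m=np.array([.4555,-.1125]); n=np.array([-.1504,.9886]);u=np.array([.9886,.1504])
D=W[...,:2]-m; a=D@n;b=D@u
k=(W[...,2]>.035)&(W[...,2]<.07)&(a<-.005)&(a>-.05)&(abs(b)<.1)
print('u range',np.percentile(b[k],[.5,99.5]),'n',np.percentile(a[k],[1,99]),'z',np.percentile(W[...,2][k],99))
t=m+n*(-.002)+u*np.percentile(b[k],[.5,99.5]).mean(); print(t)
go(t[0],t[1],.235,8.65)
E
```

```text
at [ 0.465  -0.0607  0.3418] yaw 8.54 tilt [-0.008 -0.002 -1.   ] -> t [0. 0. 0.] turn 0
-0.06 [(-60, 0), (-49, 0), (-29, 51), (-19, 44), (-9, 29), (0, 15), (10, 0), (20, 0), (30, 0), (40, 0), (50, 1), (60, 1), (70, 1)]
-0.045 [(-60, 0), (-49, 0), (-29, 51), (-19, 44), (-9, 30), (0, 16), (10, 0), (20, 0), (30, 0), (40, 0), (50, 3), (60, 3), (70, 3)]
0 [(-60, 0), (-49, 1), (-29, 51), (-19, 44), (-9, 29), (0, 15), (10, 0), (20, 0), (30, 0), (40, 0), (50, 1), (60, 3), (70, 2)]
0.045 [(-60, 0), (-49, 1), (-29, 6), (-19, 43), (-9, 30), (0, 15), (10, 0), (20, 0), (30, 0), (40, 0), (50, 1), (60, 2), (70, 2)]
0.06 [(-60, 0), (-49, 1), (-39, 4), (-29, 46), (-19, 28), (-9, 27), (0, 13), (10, 0), (20, 0), (30, 0), (40, 0), (50, 2), (60, 2), (70, 2)]
u range [-0.07714509  0.06101106] n [-0.03174178 -0.01376326] z 0.053573566236041543
[ 0.44782575 -0.11569048]
at [ 0.465  -0.0607  0.3417] yaw 8.86 tilt [-0.008 -0.002 -1.   ] -> t [-0.0246  0.0516  0.107 ] turn 0.0037
```

View pics/w4.png

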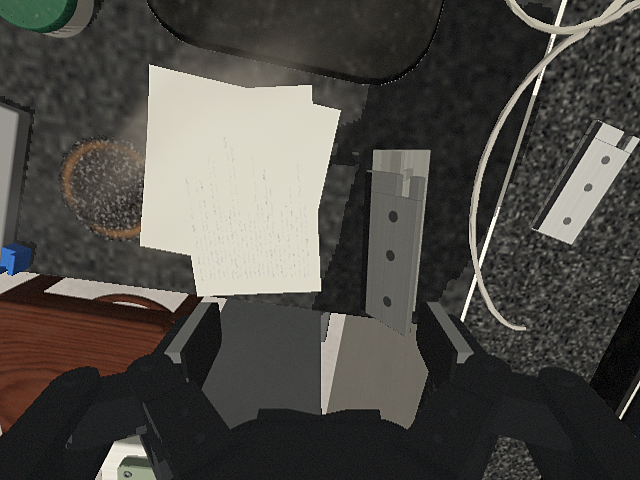

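The blade leans on the fence: its top edge is at column 428, its guard edge at column 368 and its notch at (407,182). I descend astride it.

Emit:
{"fn": "servo_tool", "kwargs": {"commands": [{"fingers":0,"tx":-0.015,"ty":0.03,"tz":0.01,"turn":0},{"fingers":0,"tx":-0.025,"ty":0.052,"tz":0.03,"turn":0},{"fingers":0,"tx":-0.025,"ty":0.052,"tz":0.06,"turn":0},{"fingers":0,"tx":-0.025,"ty":0.052,"tz":0.09,"turn":0},{"fingers":0,"tx":-0.025,"ty":0.052,"tz":0.115,"turn":0},{"fingers":0,"tx":-0.025,"ty":0.052,"tz":0.13,"turn":0},{"fingers":0,"tx":-0.025,"ty":0.052,"tz":0.138,"turn":0},{"fingers":0,"tx":-0.025,"ty":0.052,"tz":0.143,"turn":0},{"fingers":0,"tx":-0.025,"ty":0.052,"tz":0.143,"turn":0}]}}

```text
clock: 7.65
eef_pos: [0.4472, -0.1164, 0.1987]
eef_rot: [3.132, 0.242, -0.013]
ft_force: [0.5, 0.8, 0.1]
grip_width: 0.085
finger_force: 0.0
```

```bash
python3 - <<'E'
from prof import *
go(); st=bot.get_state(); print((st['eef_pos'][:2]-[.4555,-.1125])@np.array([-.1504,.9886]),st['joints'].round(2))
E
```

```text
at [ 0.4472 -0.1164  0.1987] yaw 8.83 tilt [-0.008 -0.001 -1.   ] -> t [0. 0. 0.] turn 0
-0.002614555315921051 [ 0.18  0.94  0.01  2.06 -0.06  0.15 -1.18]
```

Emit:
{"fn": "servo_tool", "kwargs": {"commands": [{"fingers":30,"tx":0,"ty":-0.001,"tz":-0.001,"turn":0},{"fingers":60,"tx":0,"ty":-0.003,"tz":-0.003,"turn":0},{"fingers":90,"tx":0,"ty":-0.005,"tz":-0.005,"turn":0},{"fingers":120,"tx":0,"ty":-0.007,"tz":-0.007,"turn":0},{"fingers":140,"tx":0,"ty":-0.009,"tz":-0.008,"turn":0},{"fingers":160,"tx":0,"ty":-0.01,"tz":-0.009,"turn":0}], "squeeze": 25}}

```text
clock: 8.15
eef_pos: [0.4457, -0.1061, 0.2083]
eef_rot: [3.132, 0.24, -0.012]
ft_force: [-0.3, 0.3, 0.5]
grip_width: 0.0319
finger_force: 0.0
```

```bash
python3 prof.py
```

```text
at [ 0.4457 -0.1061  0.2083] yaw 8.78 tilt [-0.007 -0.001 -1.   ] -> t [0. 0. 0.] turn 0
-0.06 [(-60, 0), (-49, 0), (-19, 28), (0, 45), (10, 0), (20, 0), (30, 0), (70, 3)]
-0.045 [(-60, 0), (-49, 0), (-39, 5), (0, 53), (10, 1), (20, 0), (30, 0), (60, 3), (70, 3)]
0 [(-60, 0), (-49, 0), (-39, 4), (-29, 4), (-19, 55), (-9, 67), (0, 55), (10, 0), (20, 0), (30, 55), (40, 0), (50, 1), (60, 2), (70, 2)]
0.045 [(-60, 0), (-49, 1), (-39, 4), (-29, 4), (-19, 28), (-9, 59), (0, 55), (10, 1), (20, 0), (30, 0), (40, 0), (50, 2), (60, 2), (70, 2)]
0.06 [(-60, 0), (-49, 1), (-39, 5), (-29, 10), (-19, 27), (-9, 11), (0, 39), (10, 0), (20, 0), (30, 0), (40, 0), (50, 2), (60, 2), (70, 2)]
-0.06 [(0, 46), (10, 6), (20, 3), (30, 3), (40, 2), (60, 3), (70, 3)]
-0.045 [(0, 47), (10, 11), (20, 3), (30, 1), (40, 2), (60, 4)]
0 [(10, 4), (20, 3), (30, 3), (40, 4), (60, 5), (70, 6)]
0.045 [(0, 42), (10, 5), (30, 2), (40, 3), (50, 4), (60, 4), (70, 4)]
0.06 [(-9, 15), (0, 42), (10, 10), (20, 3), (30, 3), (60, 4), (70, 5)]
```

It is nearly upright. I close on it.

Emit:
{"fn": "servo_tool", "kwargs": {"commands": [{"fingers":190,"tx":0,"ty":0,"tz":0,"turn":0},{"fingers":220,"tx":0,"ty":0,"tz":0,"turn":0},{"fingers":255,"tx":0,"ty":0,"tz":0,"turn":0},{"fingers":255,"tx":0,"ty":0,"tz":0,"turn":0},{"fingers":255,"tx":0,"ty":0,"tz":0,"turn":0}], "squeeze": 30}}

```text
clock: 8.67
eef_pos: [0.4457, -0.1065, 0.2079]
eef_rot: [3.132, 0.24, -0.013]
ft_force: [-0.0, 1.2, 1.0]
grip_width: 0.0065
finger_force: 33.4
```

```bash
python3 prof.py
```

```text
at [ 0.4457 -0.1065  0.2079] yaw 8.75 tilt [-0.008 -0.001 -1.   ] -> t [0. 0. 0.] turn 0
-0.06 [(-60, 0), (50, 2)]
-0.045 [(-60, 0), (-49, 0), (-39, 5), (-29, 4), (10, 60), (40, 0), (50, 3), (60, 3), (70, 3)]
0 [(-60, 0), (-49, 0), (-39, 4), (-29, 4), (-19, 28), (-9, 16), (0, 60), (10, 61), (20, 53), (30, 0), (40, 0), (50, 1), (60, 2), (70, 2)]
0.045 [(-60, 0), (-49, 1), (-39, 5), (-29, 4), (-19, 28), (-9, 11), (0, 1), (10, 60), (20, 0), (30, 0), (40, 0), (50, 2), (60, 2), (70, 2)]
0.06 [(-60, 0), (-49, 1), (-39, 5), (-29, 10), (-19, 27), (-9, 11), (0, 1), (10, 59), (20, 0), (30, 0), (40, 0), (50, 2), (60, 2), (70, 2)]
-0.06 [(10, 30), (20, 3), (30, 3), (40, 2), (50, 2), (60, 2), (70, 5)]
-0.045 [(10, 31), (20, 2), (30, 1), (40, 2), (50, 4), (60, 4), (70, 5)]
0 [(10, 17), (20, 23), (30, 3), (40, 1), (60, 6), (70, 3)]
0.045 [(10, 29), (20, 1), (30, 2), (50, 5), (60, 5), (70, 4)]
0.06 [(-19, 26), (0, 1), (10, 21), (20, 1), (30, 3), (50, 5), (60, 6), (70, 5)]
```

Gripped upright (6.5 mm width, 33 N, top edge at z=60 mm). I carry it left of the fence and a little outward.

Emit:
{"fn": "servo_tool", "kwargs": {"commands": [{"fingers":255,"tx":0,"ty":0,"tz":-0.01,"turn":0},{"fingers":255,"tx":0,"ty":0,"tz":-0.025,"turn":0},{"fingers":255,"tx":0.008,"ty":-0.015,"tz":-0.03,"turn":0},{"fingers":255,"tx":0.018,"ty":-0.035,"tz":-0.03,"turn":0},{"fingers":255,"tx":0.025,"ty":-0.052,"tz":-0.03,"turn":0},{"fingers":255,"tx":0.03,"ty":-0.06,"tz":-0.025,"turn":0},{"fingers":255,"tx":0.03,"ty":-0.06,"tz":-0.012,"turn":0},{"fingers":255,"tx":0.03,"ty":-0.06,"tz":-0.005,"turn":0},{"fingers":255,"tx":0.03,"ty":-0.06,"tz":-0.003,"turn":0},{"fingers":255,"tx":0.03,"ty":-0.06,"tz":-0.003,"turn":0}]}}

```text
clock: 9.6
eef_pos: [0.466, -0.0433, 0.2104]
eef_rot: [3.132, 0.238, -0.014]
ft_force: [0.5, -0.1, -1.8]
grip_width: 0.0063
finger_force: 32.9
```

Now I open while moving left, so that the right finger tips it over onto the left finger.

Emit:
{"fn": "servo_tool", "kwargs": {"commands": [{"fingers":225,"tx":0,"ty":-0.003,"tz":0.001,"turn":0},{"fingers":195,"tx":0,"ty":-0.009,"tz":0.004,"turn":0},{"fingers":165,"tx":0,"ty":-0.016,"tz":0.008,"turn":0},{"fingers":145,"tx":0,"ty":-0.022,"tz":0.012,"turn":0},{"fingers":135,"tx":0,"ty":-0.026,"tz":0.014,"turn":0},{"fingers":135,"tx":0,"ty":-0.026,"tz":0.014,"turn":0}]}}

```text
clock: 10.1
eef_pos: [0.462, -0.0157, 0.1962]
eef_rot: [3.132, 0.242, -0.014]
ft_force: [-0.4, 3.1, 1.3]
grip_width: 0.0402
finger_force: 1.2
```

```bash
cat > prof2.py <<'E'
from h import *
def prof2(name,o=(.466,-.0433),ang=8.65):
    s,W,T=cloud(name); c,d=np.cos(np.radians(ang)),np.sin(np.radians(ang))
    D=W[...,:2]-np.array(o); a=D@[-d,c];b=D@[c,d]
    for b0 in (-.05,-.03,.03,.05):
        k=(abs(b-b0)<.006)&(W[...,2]>-.01)&(W[...,2]<.08)
        A=a[k];Z=W[...,2][k]; print(b0,[(int(1000*c),round(1000*np.median(Z[abs(A-c)<.0025]))) for c in np.arange(-.03,.1,.01) if (abs(A-c)<.0025).sum()>2])
    return s,W
if __name__=='__main__':
    go(); prof2('wrist'); prof2('scene')
E
python3 prof2.py
```

```text
at [ 0.462  -0.0157  0.1962] yaw 8.85 tilt [-0.009 -0.001 -1.   ] -> t [0. 0. 0.] turn 0
-0.05 [(0, 6), (10, 15), (20, 25), (30, 34)]
-0.03 [(-30, 0), (-19, 0), (0, 8), (10, 15), (20, 25), (30, 35), (40, 44), (50, 41), (80, 2), (90, 2)]
0.03 [(-30, 0), (-19, 2), (-9, 2), (0, 5), (10, 15), (20, 25), (30, 35), (40, 44), (50, 42), (60, 2), (70, 2), (80, 2), (90, 2)]
0.05 [(-30, 0), (-19, 2), (-9, 2), (0, 6), (10, 15), (20, 25), (30, 33), (40, 44), (50, 42), (60, 2), (70, 2), (80, 2), (90, 2)]
-0.05 [(-30, 2), (-19, 6), (-9, 5), (10, 5), (20, 4), (30, 4), (40, 4), (50, 3), (60, 4), (70, 5), (80, 4), (90, 5)]
-0.03 [(-30, 1), (-19, 5), (-9, 4), (10, 5), (20, 5), (30, 5), (40, 44), (50, 5), (60, 3), (70, 3), (80, 3), (90, 4)]
0.03 [(10, 3), (20, 4), (30, 3), (40, 5), (50, 4), (60, 4), (70, 4), (80, 5), (90, 5)]
0.05 [(-19, 6), (-9, 4), (10, 4), (20, 2), (30, 4), (40, 6), (50, 5), (60, 4), (70, 4), (80, 4), (90, 4)]
```

It rests yellow side up on the left finger at about 44° past vertical. I lower it and then lift the tool away.

Emit:
{"fn": "servo_tool", "kwargs": {"commands": [{"fingers":135,"tx":0,"ty":-0.003,"tz":0.002,"turn":0},{"fingers":135,"tx":0,"ty":-0.006,"tz":0.005,"turn":0},{"fingers":135,"tx":0,"ty":-0.009,"tz":0.008,"turn":0},{"fingers":135,"tx":0,"ty":-0.012,"tz":0.007,"turn":0},{"fingers":135,"tx":0,"ty":-0.014,"tz":0.0,"turn":0},{"fingers":135,"tx":0,"ty":-0.014,"tz":-0.02,"turn":0},{"fingers":0,"tx":0,"ty":-0.014,"tz":-0.06,"turn":0},{"fingers":0,"tx":0,"ty":-0.014,"tz":-0.1,"turn":0},{"fingers":0,"tx":0,"ty":-0.014,"tz":-0.12,"turn":0},{"fingers":0,"tx":0,"ty":-0.014,"tz":-0.12,"turn":0}]}}

```text
clock: 11.03
eef_pos: [0.4612, -0.003, 0.321]
eef_rot: [3.131, 0.239, -0.003]
ft_force: [0.2, -0.2, -0.1]
grip_width: 0.0846
finger_force: 0.0
```

```bash
python3 - <<'E'
from h import *
go(); s,W,T=cloud('wrist'); cv2.imwrite('pics/w5.png',s['color']); np.save('w5.npy',W)
E
```

```text
at [ 0.4612 -0.003   0.321 ] yaw 8.74 tilt [-0.002 -0.001 -1.   ] -> t [0. 0. 0.] turn 0
```

View pics/w5.png

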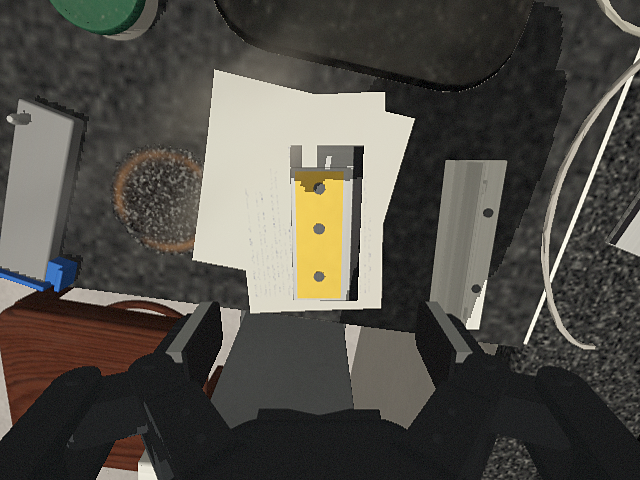

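The blade lies flat with its yellow face up: corners at about (291,146), (363,146), (358,300) and (292,298), notch at (309,157). The holder is at left, with its pin at (18,118).

```bash
python3 - <<'E'
from h import *
W=np.load('w5.npy'); z=W[...,2]
print([np.round(W[v,u],4) for v,u in [(200,305),(250,305),(250,335),(285,305),(285,335),(250,270),(155,335)]])
m=(z>.0055)&(z<.014); m[:,:270]=0;m[:,380:]=0;m[:130]=0;m[320:]=0
P=W[m][:,:2].astype(np.float32)*1000
r=cv2.minAreaRect(P); print(len(P),r, cv2.boxPoints(r))
# robust: percentile extents at angle
best=min(((lambda q:(np.ptp(np.percentile(q[:,1],[1,99])),a,np.percentile(q,[.5,99.5],axis=0)))(P@np.array([[np.cos(a),-np.sin(a)],[np.sin(a),np.cos(a)]])) for a in np.radians(np.arange(0,25,.25))),key=lambda t:t[0])
a=best[1]; c=best[2].mean(0); print(np.degrees(a),np.ptp(best[2],axis=0)); C=np.array([[np.cos(a),-np.sin(a)],[np.sin(a),np.cos(a)]])@c/1000; print('centre',C)
go(C[0],C[1],.18,np.degrees(a))
E
```

```text
[array([0.4828, 0.0114, 0.0061]), array([0.439 , 0.0051, 0.0084]), array([ 0.4427, -0.0212,  0.0075]), array([4.05e-01, 3.00e-04, 7.50e-03]), array([ 0.4093, -0.0268,  0.0077]), array([0.4317, 0.0363, 0.0013]), array([ 0.5234, -0.0075,  0.0082])]
10375 ((460.96429443359375, -9.772846221923828), (139.72885131835938, 60.060909271240234), 8.700973510742188) [[387.36096    9.343073]
 [396.44684  -50.02661 ]
 [534.5676   -28.888765]
 [525.48175   30.480919]]
8.25 [138.06722585  59.21216552]
centre [ 0.46151228 -0.00959844]
at [ 0.4611 -0.0029  0.319 ] yaw 8.75 tilt [-0.004 -0.001 -1.   ] -> t [-0.      0.0066  0.139 ] turn 0.0088
```

Emit:
{"fn": "servo_tool", "kwargs": {"commands": [{"fingers":0,"tx":0,"ty":0.0067,"tz":0.03,"turn":0},{"fingers":0,"tx":0,"ty":0.0067,"tz":0.065,"turn":0},{"fingers":0,"tx":0,"ty":0.0067,"tz":0.1,"turn":0},{"fingers":0,"tx":0,"ty":0.0067,"tz":0.13,"turn":0},{"fingers":0,"tx":0,"ty":0.0067,"tz":0.143,"turn":0},{"fingers":0,"tx":0,"ty":0.0067,"tz":0.15,"turn":0},{"fingers":20,"tx":0,"ty":0.0067,"tz":0.15,"turn":0},{"fingers":50,"tx":0,"ty":0.0067,"tz":0.15,"turn":0},{"fingers":110,"tx":0,"ty":0.0067,"tz":0.15,"turn":0},{"fingers":120,"tx":0,"ty":0.0067,"tz":0.15,"turn":0}], "squeeze": 40}}

```text
clock: 11.92
eef_pos: [0.461, -0.0098, 0.1686]
eef_rot: [3.132, 0.24, -0.009]
ft_force: [-3.0, -1.0, 22.1]
grip_width: 0.0588
finger_force: 46.3
```

Emit:
{"fn": "servo_tool", "kwargs": {"commands": [{"fingers":130,"tx":0,"ty":0,"tz":-0.02,"turn":0},{"fingers":130,"tx":0,"ty":0,"tz":-0.05,"turn":0},{"fingers":130,"tx":0,"ty":0,"tz":-0.09,"turn":0},{"fingers":130,"tx":0,"ty":0,"tz":-0.12,"turn":0},{"fingers":130,"tx":0,"ty":-0.04,"tz":-0.14,"turn":0},{"fingers":130,"tx":0,"ty":-0.08,"tz":-0.14,"turn":0},{"fingers":130,"tx":0,"ty":-0.115,"tz":-0.14,"turn":0},{"fingers":130,"tx":0,"ty":-0.13,"tz":-0.14,"turn":0},{"fingers":130,"tx":0,"ty":-0.13,"tz":-0.14,"turn":0}]}}

```text
clock: 12.67
eef_pos: [0.4412, 0.1226, 0.3078]
eef_rot: [-3.13, -0.248, 0.01]
ft_force: [-1.0, -0.7, -2.7]
grip_width: 0.0586
finger_force: 47.4
```

```bash
python3 - <<'E'
from h import *
go(); s,W,T=cloud('wrist'); cv2.imwrite('pics/w6.png',s['color']); np.save('w6.npy',W)
t=tool(W); m=(t[...,2]>.14)&(t[...,2]<.17)&(abs(t[...,1])<.04)&(abs(t[...,0])<.09)
P=t[m]; print('blade in tool',np.percentile(P,[.5,50,99.5],axis=0).round(4))
for nm in ('top','w6'):
    W=np.load(nm+'.npy'); z=W[...,2]
    k=(z>.010)&(z<.0175)&(abs(W[...,0]-.44)<.13)&(abs(W[...,1]-.235)<.09)
    P=W[k][:,:2].astype(np.float32)*1000; print(nm,len(P),cv2.minAreaRect(P))
E
```

```text
at [0.4412 0.1226 0.3078] yaw 9.06 tilt [-0.007  0.001 -1.   ] -> t [0. 0. 0.] turn 0
blade in tool [[-0.0479 -0.0356  0.1413]
 [ 0.0169 -0.0008  0.1607]
 [ 0.0709  0.0373  0.1638]]
top 943 ((444.7028503417969, 229.7283477783203), (72.23405456542969, 155.48800659179688), 69.87622833251953)
w6 11009 ((450.59185791015625, 233.98406982421875), (75.81411743164062, 151.53880310058594), 76.15235137939453)
```

View pics/w6.png

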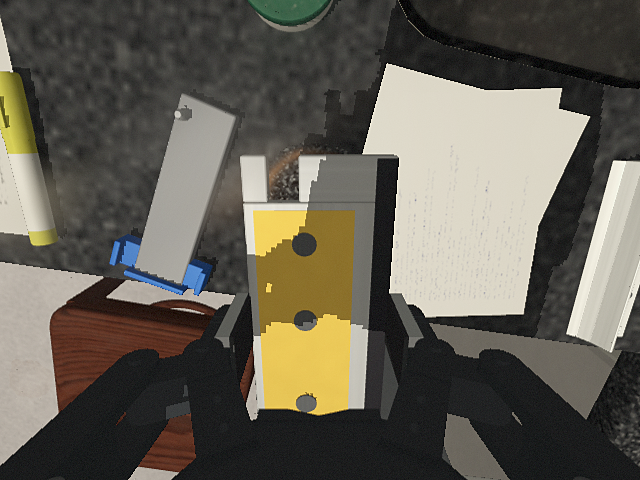

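The blade is held by its long sides, with the notch at columns 267-299, rows 155-200. The holder bed's far corners are at (181,95) and (240,112), and the pin is at (182,113).

```bash
python3 - <<'E'
from h import *
W=np.load('w6.npy'); im=cv2.imread('pics/w6.png'); st=bot.get_state()
z=W[...,2]; hsv=cv2.cvtColor(im,cv2.COLOR_BGR2HSV)
box=np.zeros(z.shape,bool); box[85:300,100:245]=1
blue=(hsv[...,1]>120)
bed=box&(z>.011)&(z<.0165)&~blue
P=W[bed][:,:2]
a=np.radians(-15)
for it in range(6):
    C=np.array([[np.cos(a),-np.sin(a)],[np.sin(a),np.cos(a)]]); q=P@C
    lo,hi=np.percentile(q[:,0],[.5,99.5]); L=[];
    for xs in np.arange(lo+.035,hi-.008,.004):
        y=q[abs(q[:,0]-xs)<.002,1]; L.append((xs,*np.percentile(y,[1,99])))
    L=np.array(L); k1=np.polyfit(L[:,0],L[:,1],1);k2=np.polyfit(L[:,0],L[:,2],1); a+=np.arctan((k1[0]+k2[0])/2)
C=np.array([[np.cos(a),-np.sin(a)],[np.sin(a),np.cos(a)]]); q=P@C
print('yaw',np.degrees(a),k1[0],k2[0],'x ext',np.percentile(q[:,0],[.2,.5,99.5,99.8]),'width',np.median(L[:,2]-L[:,1]),'yc',np.median(L[:,2]+L[:,1])/2)
xf=np.percentile(q[:,0],99.8); O=C@np.array([xf-.075,np.median(L[:,2]+L[:,1])/2]); print('origin from far edge',O,'medz',np.median(z[bed]))
pinexp=O+C@[.061,.014]; print('pin expected',pinexp)
pm=box&(z>.019)&(z<.035); pm[150:]=0; print('pin pts',pm.sum(),W[pm].mean(0), W[pm].max(0),W[pm].min(0))
b=box&blue&(z>.0165)&(z<.024); qb=W[b][:,:2]@C-C.T@O; print('blue local ext',np.percentile(qb,[1,99],axis=0))
s,_,T=cloud('wrist'); t=tool(pix(s,T,[(267,156),(299,156),(267,201),(299,201),(241,156),(398,156)],st['eef_pos'][2]-.1607)); print('notch tool',t.round(4))
E
```

```text
yaw -14.323544498913906 0.009357209820497312 -0.00935720982087118 x ext [0.30649995 0.30704064 0.45391718 0.45426344] width 0.040741087314816155 yc 0.3381613864849573
origin from far edge [0.45113389 0.23382064] medz 0.014242058678513358
pin expected [0.51370121 0.23229421]
pin pts 132 [0.51396551 0.23199612 0.02477561] [0.51774603 0.2371028  0.02949653] [0.51009072 0.22886106 0.0191758 ]
blue local ext [[-0.07750954 -0.03819395]
 [-0.05075566  0.0371288 ]]
notch tool [[ 0.0706 -0.0206  0.1601]
 [ 0.0706 -0.0086  0.1601]
 [ 0.0535 -0.0213  0.1602]
 [ 0.0536 -0.0089  0.1602]
 [ 0.0705 -0.0302  0.1601]
 [ 0.0707  0.0283  0.1601]]
```

Emit:
{"fn": "servo_tool", "kwargs": {"commands": [{"fingers":130,"tx":0.007,"ty":-0.025,"tz":0,"turn":0.1},{"fingers":130,"tx":0.014,"ty":-0.055,"tz":0,"turn":0.2},{"fingers":130,"tx":0.021,"ty":-0.085,"tz":0,"turn":0.3},{"fingers":130,"tx":0.0274,"ty":-0.1074,"tz":0,"turn":0.408},{"fingers":130,"tx":0.0274,"ty":-0.1074,"tz":0.03,"turn":0.408},{"fingers":130,"tx":0.0274,"ty":-0.1074,"tz":0.06,"turn":0.408},{"fingers":130,"tx":0.0274,"ty":-0.1074,"tz":0.085,"turn":0.408},{"fingers":130,"tx":0.0274,"ty":-0.1074,"tz":0.098,"turn":0.408},{"fingers":130,"tx":0.0274,"ty":-0.1074,"tz":0.098,"turn":0.408},{"fingers":130,"tx":0.0274,"ty":-0.1074,"tz":0.098,"turn":0.408}]}}

```text
clock: 13.6
eef_pos: [0.4525, 0.2281, 0.2089]
eef_rot: [3.113, -0.402, -0.012]
ft_force: [0.4, 1.1, -2.9]
grip_width: 0.0585
finger_force: 47.4
```

```bash
python3 - <<'E'
from h import *
go(.4503,.233,None,-14.3); s,W,T=cloud('wrist'); cv2.imwrite('pics/w7.png',s['color'][20:440,140:500]); np.save('w7.npy',W)
E
```

```text
at [0.4525 0.2281 0.2089] yaw -14.71 tilt [-0.008 -0.002 -1.   ] -> t [-0.0034 -0.0042  0.    ] turn -0.0072
```

View pics/w7.png

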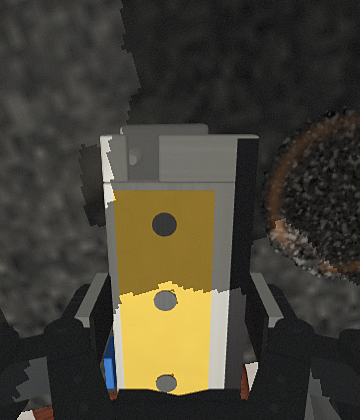

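Emit:
{"fn": "servo_tool", "kwargs": {"commands": [{"fingers":130,"tx":-0.0021,"ty":-0.0045,"tz":0,"turn":-0.007},{"fingers":130,"tx":-0.0021,"ty":-0.0045,"tz":0.004,"turn":-0.007},{"fingers":130,"tx":-0.0021,"ty":-0.0045,"tz":0.004,"turn":-0.007}]}}

```text
clock: 13.9
eef_pos: [0.4511, 0.2343, 0.2046]
eef_rot: [3.116, -0.387, -0.011]
ft_force: [-0.2, -0.1, -2.0]
grip_width: 0.0587
finger_force: 47.4
```

```bash
python3 - <<'E'
from h import *
go(.4516,.2333,None,-14.3); s,W,T=cloud('wrist'); cv2.imwrite('pics/w8.png',s['color']); t=tool(W)
b=(abs(t[...,2]-.1607)<.004)&(t[...,0]>.02)&(t[...,0]<.09)&(abs(t[...,1])<.045)
q=t[b]; print('blade tool',np.percentile(q,[.5,99.5],axis=0).round(4))
n=(t[...,0]>.05)&(t[...,0]<.075)&(t[...,1]<.0)&(t[...,1]>-.03)&(t[...,2]>.166)
print(n.sum()); p=n&(W[...,2]>.018); Pt=t[p]; print('pin',p.sum(),np.median(Pt,0),Pt.min(0),Pt.max(0), W[p].mean(0)); v,u=np.nonzero(p); print(u.min(),u.max(),v.min(),v.max())
v,u=np.nonzero(n); print('notch px',u.min(),u.max(),v.min(),v.max(), 'tool', np.percentile(t[n],[1,99],axis=0))
c=cv2.resize(s['color'][120:230,220:420],None,fx=4,fy=4,interpolation=cv2.INTER_CUBIC); cv2.imwrite('pics/w8.png',c)
E
```

```text
at [0.4511 0.2343 0.2046] yaw -14.18 tilt [-0.007 -0.001 -1.   ] -> t [ 0.0007  0.0009 -0.    ] turn 0.0021
blade tool [[ 0.0203 -0.0301  0.159 ]
 [ 0.0709  0.0289  0.1635]]
1994
pin 290 [ 0.06280884 -0.01463879  0.17817306] [ 0.05284731 -0.02074939  0.16612922] [ 0.07095263 -0.00242677  0.18613038] [0.51415094 0.23283233 0.02597237]
267 314 154 200
notch px 259 320 141 200 tool [[ 0.0502613  -0.0292122   0.17574008]
 [ 0.07480472 -0.00045733  0.20506242]]
```

View pics/w8.png

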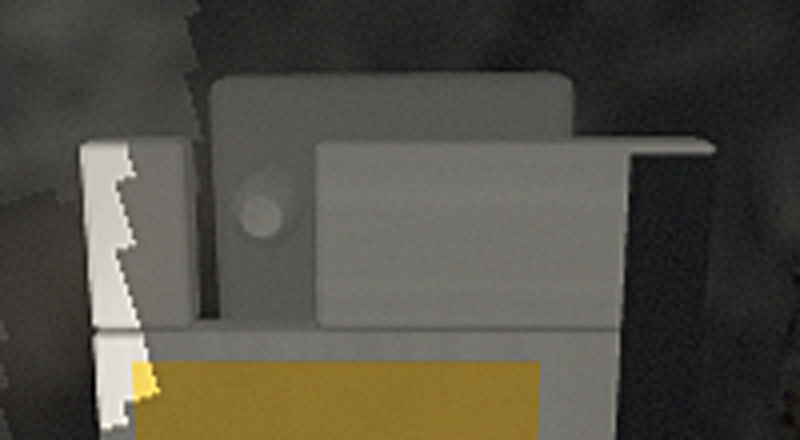

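The pin's tip shows at crop (262,217), within 1 mm of the notch centre in tool axes. I lower it.

Emit:
{"fn": "servo_tool", "kwargs": {"commands": [{"fingers":130,"tx":0.0007,"ty":0.0005,"tz":0.005,"turn":0},{"fingers":130,"tx":0.0007,"ty":0.0005,"tz":0.01,"turn":0},{"fingers":130,"tx":0.0007,"ty":0.0005,"tz":0.014,"turn":0},{"fingers":130,"tx":0.0007,"ty":0.0005,"tz":0.018,"turn":0},{"fingers":130,"tx":0.0007,"ty":0.0005,"tz":0.02,"turn":0},{"fingers":130,"tx":0.0007,"ty":0.0005,"tz":0.021,"turn":0}]}}

```text
clock: 14.45
eef_pos: [0.4515, 0.2332, 0.183]
eef_rot: [3.115, -0.389, -0.013]
ft_force: [0.5, -0.0, -1.9]
grip_width: 0.0583
finger_force: 47.4
```

Emit:
{"fn": "servo_tool", "kwargs": {"commands": [{"fingers":130,"tx":0,"ty":0,"tz":0.001,"turn":0},{"fingers":130,"tx":0,"ty":0,"tz":0.001,"turn":0}]}}

```text
clock: 14.62
eef_pos: [0.4515, 0.2332, 0.1826]
eef_rot: [3.115, -0.389, -0.012]
ft_force: [-0.2, -0.3, -1.0]
grip_width: 0.0586
finger_force: 47.5
```

Emit:
{"fn": "servo_tool", "kwargs": {"commands": [{"fingers":60,"tx":0,"ty":0,"tz":0.001,"turn":0},{"fingers":40,"tx":0,"ty":0,"tz":0.001,"turn":0},{"fingers":10,"tx":0,"ty":0,"tz":0,"turn":0},{"fingers":0,"tx":0,"ty":0,"tz":0,"turn":0},{"fingers":0,"tx":0,"ty":0,"tz":-0.02,"turn":0},{"fingers":0,"tx":0,"ty":0,"tz":-0.05,"turn":0},{"fingers":0,"tx":0,"ty":0,"tz":-0.09,"turn":0},{"fingers":0,"tx":0,"ty":0,"tz":-0.13,"turn":0},{"fingers":0,"tx":0,"ty":0,"tz":-0.13,"turn":0}]}}

```text
clock: 15.37
eef_pos: [0.4533, 0.2335, 0.3184]
eef_rot: [-3.115, 0.389, 0.002]
ft_force: [1.4, 0.6, 0.9]
grip_width: 0.0851
finger_force: 0.0
```

```bash
python3 - <<'E'
from h import *
s,W,T=cloud('wrist'); np.save('w9.npy',W); cv2.imwrite('pics/w9.png',s['color'])
O=np.array([.4511,.2338]); a=np.radians(-14.3); C=np.array([[np.cos(a),-np.sin(a)],[np.sin(a),np.cos(a)]])
q=(W[...,:2]-O)@C; z=W[...,2]
for y in (-.025,0,.025):
    print(y,[(round(1000*x),round(1000*np.median(z[(abs(q[...,0]-x)<.003)&(abs(q[...,1]-y)<.003)]),1)) for x in (-.06,-.04,-.02,0,.02,.04,.055)])
m=(abs(q[...,0])<.085)&(abs(q[...,1])<.045)&(z>.0175)&(z<.0235)
print(cv2.minAreaRect((q[m]*1000).astype(np.float32)),np.percentile(q[m],[.5,99.5],axis=0))
p=(z>.0235)&(z<.035)&(abs(q[...,0]-.061)<.012)&(abs(q[...,1]-.014)<.012); print('pin',p.sum(),np.median(q[p],0),z[p].max())
E
```

```text
-0.025 [(-60, np.float64(21.6)), (-40, np.float64(21.3)), (-20, np.float64(21.6)), (0, np.float64(21.4)), (20, np.float64(232.9)), (40, np.float64(21.4)), (55, np.float64(21.7))]
0 [(-60, np.float64(21.7)), (-40, np.float64(21.6)), (-20, np.float64(21.4)), (0, np.float64(22.2)), (20, np.float64(21.6)), (40, np.float64(21.7)), (55, np.float64(21.3))]
0.025 [(-60, np.float64(21.3)), (-40, np.float64(21.7)), (-20, np.float64(21.5)), (0, np.float64(21.6)), (20, np.float64(234.5)), (40, np.float64(21.5)), (55, np.float64(21.3))]
((-3.4233551025390625, -0.28617095947265625), (148.37936401367188, 76.20075988769531), 0.016725540161132812) [[-0.0761604  -0.03592217]
 [ 0.07006846  0.03512196]]
pin 79 [0.06144424 0.01505484] 0.028375369968870523
```

View pics/w9.png

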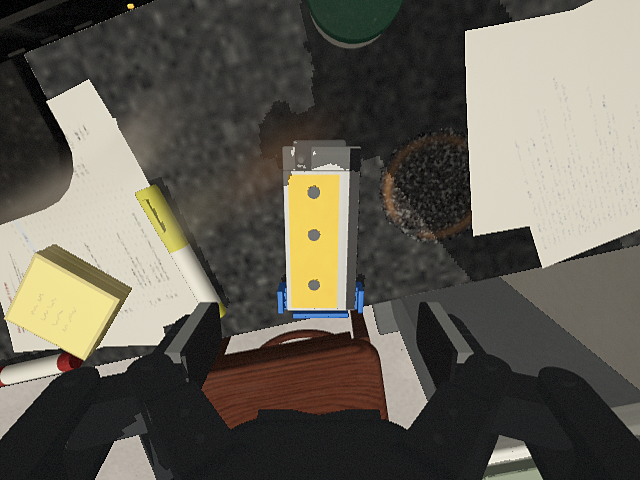

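The blade lies flat at z≈21.5 mm all over, yellow face up, between the cheeks. The pin stands in the notch at (302,160), and the tool is clear of everything. I hand the job in.

```bash
python3 -c "
from workcell import close_job
print(close_job())"
```

```text
the job is handed in; nothing more can be done
None
```

The blade was leaned on the fence, tipped over, and now lies flat in the grey holder with its yellow face up and its notch over the pin; it is released, and I handed the job in at about 15 s on the robot's clock.

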